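# Load the sampler tray in reverse order

### The arm

A 7-joint arm with a two-finger parallel gripper is mounted at the origin on the work surface. World frame = base frame: x ahead of the robot, y to its left, z up, the work surface at z = 0. Lengths are in m, angles in rad, forces in N, time in s.
With the tool pointing down it reaches from about 0.4 to 0.85 m from the base axis. Payload 10.4 kg.
Tool frame: the origin (TCP) lies on the centre line of the jaws, within the pads' length; the fingertips stand r.tip_extent ahead of it and the grasp point (between the pads) lies 3 mm ahead of it (r.tip_extent is the distance from the TCP to the fingertips, in m); z points along the fingers, y is the direction in which the jaws open and shut (so a half turn about z gives the same grasp; the last joint's range is limited). The gripper opens to 87 mm and grips with 3 to 60 N. Pads are 19 mm wide; open, the fingers measure 117 mm over their backs; the gripper's body (75 mm by 190 mm) begins 51 mm behind the grasp point.
Start: joints at [-1.299, 0.332, -0.065, 1.46, 0.022, 1.35, -0.088], TCP at [0.182, 0.598, 0.245] pointing down, gripper open.
Joint ranges: [-2.6, 2.6], [-0.5, 2.12], [-1.47, 1.34], [0.16, 2.42], [-1.27, 4.41], [0.06, 2.06], [-2.6, 2.6]. Speed limits (rad/s): [2.22, 2.22, 2.79, 2.79, 3.14, 3.14, 3.14].

### API

Orientations are given as a unit quaternion [x, y, z, w].
In Python, from bench import r gives the robot as it stands. The module is installed in compiled form; this text tells all that it offers.
- The arm moves only by the shell command python3 -m jog 'ROWS' [FORCE]. ROWS is JSON, a list of rows, each a list of 5 numbers: the shift along the tool's x, y, z in cm, then the turn about the tool's z in rad, then the closure, from 0 (fully open) to 1 (shut). A call has exactly 10 rows; each row shifts and turns the pose as measured when the row begins, along the tool's axes as they then stand; what a row does not reach is not made up. A row lasts 1/10 s, in which the tool goes at most 50 mm and 8.59 degrees, less where a joint would pass 70% of its speed; a pose out of reach is approached as far as the arm can. A call with a gripper value outside its range is refused whole. The fingers move at their own pace and stop on an object; FORCE is the grip in N (left out, the last holds). Time passes only in rows, so rows that do not move let the fingers close, or fill a call up. It gives the time, the measured TCP pose, the force and the opening at its end, in the units of the state.
- r.read_state(): the state, without advancing time (a new reading comes with each control period).
- r.camera(name): name is "scene" or "top" or "wrist"; returns a dict with "pixels" (400x640x3 uint8, red, green, blue), "fx", "fy", "cx", "cy" (pixels), "camera_from_world" (4x4, takes a point from world to camera coordinates). Camera axes: x right, y up, looking along -z (the intrinsics and any distortion apply to the point x, -y, -z); pixel columns grow to the right and rows downward; lengths in m; the calibration is good to about 2 mm. The wrist camera is an equidistant fisheye: a pixel r from the principal point sees the ray r / f radians off the axis. A picture is of the moment at which its call begins. There is no depth.
- r.close_job(): hands the job in, once; it reports no verdict.
The state is a dict: "time": time; "joint_positions": joint angles; "joint_vel": joint speeds; "joint_torque": joint torques, N m; "ee_pos": TCP position; "eef_rot": TCP orientation; "ft_force": force on the tool from outside, world axes, zero at the start; "torque": the same for the moment, N m; "width": finger opening in m.
Only numpy, scipy, OpenCV 4.12 (cv2) and the standard library are available. Lean on these libraries where they do the work, as an engineer would, in place of code of your own. Each camera call takes 0.05 s, during which the arm holds its last target. There are 200 camera calls.

### The job

Move the four sample vials one by one from the steel cooling rack to the white sampler tray, one to each compartment and in reverse order: the vial at the left end of the rack, as the robot sees it, goes into the right-end compartment of the tray, the next into the compartment to the left of that, and so on. Keep every vial upright, set it down in the middle of its compartment without dropping or knocking it over, and leave all four released and standing still on the tray's floor.

Things in the scene. Friction and masses are not known exactly. Their poses are not given: they have to be found in the camera images.
- tall_vial_mid (a point): tall slim vial, amber glass with a black screw cap: 28 mm diameter, 95 mm high (cap 25 mm diameter, top 15 mm). Upright, loose, 35 to 125 g. The point is its centre, half-way up (47.5 mm above its foot); z is its own long axis. It starts standing on a seat of the rack.
- short_vial_mid (a point): short slim vial, amber glass with a black screw cap: 28 mm diameter, 60 mm high (cap 25 mm diameter, top 12 mm). Upright, loose, 35 to 125 g. The point is its centre, half-way up (30 mm above its foot); z is its own long axis. It starts standing on a seat of the rack.
- jar_mid (a point): squat wide jar, amber glass with a black lid as wide as the jar: 36 mm diameter, 60 mm high (lid 37 mm diameter, top 15 mm). Upright, loose, 35 to 125 g. The point is its centre, half-way up (30 mm above its foot); z is its own long axis. It starts standing on a seat of the rack.
- flask_mid (a point): shouldered bottle, amber glass with a narrow neck and a small aluminium crimp cap: 34 mm diameter up to 52 mm, then tapering to the neck (16 mm), 80 mm high in all. Upright, loose, 35 to 125 g. The point is its centre, half-way up (40 mm above its foot); z is its own long axis. It starts standing on a seat of the rack.
- seat1: Square aluminium seat plate, 52 x 52 mm, 10 mm thick, with 3 mm high studs at its corners, fixed on the rack: the one on which the tall vial stands at the start (within 4 mm of its middle). Origin: centre of its underside. The four seats are alike and which is where in the row changes.
- seat2: Square aluminium seat plate, 52 x 52 mm, 10 mm thick, with 3 mm high studs at its corners, fixed on the rack: the one on which the short vial stands at the start (within 4 mm of its middle). Origin: centre of its underside. The four seats are alike and which is where in the row changes.
- seat3: Square aluminium seat plate, 52 x 52 mm, 10 mm thick, with 3 mm high studs at its corners, fixed on the rack: the one on which the jar stands at the start (within 4 mm of its middle). Origin: centre of its underside. The four seats are alike and which is where in the row changes.
- seat4: Square aluminium seat plate, 52 x 52 mm, 10 mm thick, with 3 mm high studs at its corners, fixed on the rack: the one on which the flask stands at the start (within 4 mm of its middle). Origin: centre of its underside. The four seats are alike and which is where in the row changes.
- rack: The cooling rack: dark steel plate 96 x 250 mm, 12 mm thick, fixed on the bench, with the four seats in a row on top of it (seat tops, where the vials stand, 22 mm above the bench). Origin: centre of its underside. Its y axis runs along the row, towards the robot's left within 0.35 rad; seat centres lie at y = +90, +30, -30, -90 mm. Rack and tray stand side by side; which is on the left changes.
- tray: The sampler tray: white plastic, 76 x 246 mm, fixed on the bench, with four compartments in a row, 65 mm (x) by 55 mm (y) inside, divided by 5 mm thick walls. The compartment floor is 6 mm above the bench, the walls stand 6 mm above the floor. Origin: centre of its underside. Its y axis runs along the row, towards the robot's left within 0.35 rad; compartment centres lie at x = 0, y = +90, +30, -30, -90 mm.
Things that resemble listed ones, but are neither listed nor needed, are in the scene too. Leave any yellow look-alike of the part that bears flask_mid alone. Leave any turquoise look-alike of the part that bears short_vial_mid alone.

How it is judged:
By the outcome, as a careful person would: the job done as asked, in the order asked, and still so for the second after the job is handed in, with the robot touching nothing.
It also fails if it takes over 102 s, if anything falls off the work surface, if the arm or the gripper's body presses on something with over 40 N, if the wrist force passes 120 N, or if a joint passes its speed limit or range.

## Working session

There is one attempt and no reset: what is moved stays moved. The work goes in short steps, Python scripts to look and compute and a shell command to move; the robot and the scene stay as the last step left them, time stands still between calls to the robot, and variables do not carry over. Pictures are saved under pics/ and viewed, about 12 in all and at most 16, crops included, and the job is handed in when it is done.

```bash
mkdir -p pics
python3 - <<'E'
from bench import r
import cv2
s=r.read_state();print(s,r.tip_extent)
for n in("scene","top"):
    c=r.camera(n);cv2.imwrite(f"pics/{n}0.png",c["pixels"][:,:,::-1]);print(n,c["fx"],c["fy"],c["cx"],c["cy"],c["camera_from_world"].round(4).tolist(),[k for k in c])
E
```

```text
{'time': 0.0, 'joint_positions': array([-1.29859013,  0.3328425 , -0.06469593,  1.46095133,  0.02162083,
        1.34992069, -0.08851833]), 'joint_vel': array([ 0.00052226,  0.00159323,  0.00340806,  0.00069529, -0.00184889,
        0.00030791, -0.00109756]), 'joint_torque': array([-1.56473183e-03, -6.23253322e+01,  2.36337713e-02, -3.89908469e+01,
       -6.14277623e-02,  3.95833421e-02,  1.34241718e-04]), 'ee_pos': array([0.18150375, 0.59768094, 0.24376749]), 'eef_rot': array([ 1.46868071e-01,  9.89155833e-01, -7.10321686e-04, -6.00394191e-05]), 'ft_force': array([-0.02218106,  0.14012547, -0.26095785]), 'torque': array([ 0.00496901, -0.01195598, -0.0302455 ]), 'width': 0.08723813735053351} 0.022
scene 399.1833199297088 399.1833199297088 322.10349858941737 206.35711462941407 [[0.8323, 0.5543, -0.0051, -0.4559], [-0.3292, 0.5016, 0.8, 0.1141], [0.446, -0.6642, 0.6, -0.9785], [0.0, 0.0, 0.0, 1.0]] ['pixels', 'fx', 'fy', 'cx', 'cy', 'camera_from_world']
top 443.8955806006739 443.8955806006739 324.7944856866834 195.49507589618813 [[0.0292, -0.9995, 0.0104, -0.0359], [0.9889, 0.0304, 0.1455, -0.5361], [-0.1458, 0.0061, 0.9893, -0.8396], [0.0, 0.0, 0.0, 1.0]] ['pixels', 'fx', 'fy', 'cx', 'cy', 'camera_from_world']
```

View pics/scene0.png

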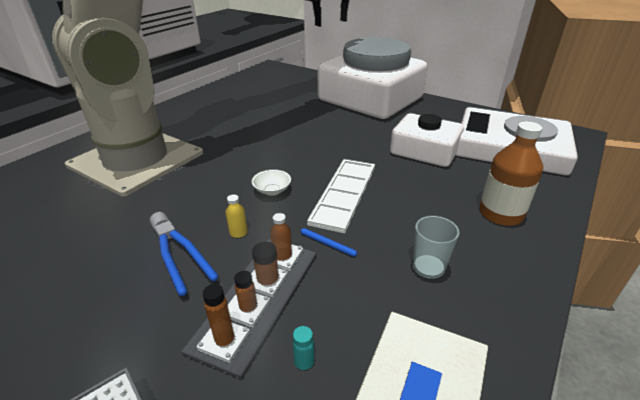

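View pics/top0.png

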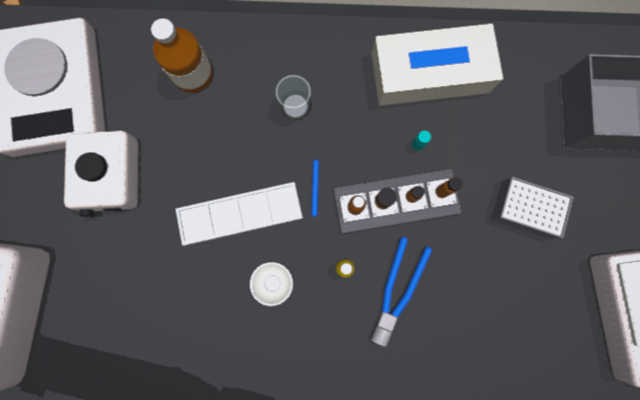

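The arm is clear of both views. From above, the rack is on the robot's right at pixels (335–460, 170–232). Left to right it holds the flask (357,203), jar (385,198), short vial (415,194) and tall vial (450,187). The tray is on the left at (177–302, 184–243). The yellow (345,268) and turquoise (423,139) look-alikes stay where they are.

Run:
```python
import cv2,numpy as np
im=cv2.imread("pics/top0.png")
def crop(x,y): 
    c=cv2.resize(im[y:y+74,x:x+140],None,fx=4,fy=4,interpolation=cv2.INTER_CUBIC)
    for k in range(0,140,20): cv2.putText(c,str(x+k),(4*k,8),0,.3,(0,255,0));cv2.line(c,(4*k,10),(4*k,14),(0,255,0))
    for k in range(0,74,10): cv2.putText(c,str(y+k),(0,4*k+4),0,.3,(0,255,0))
    return c
cv2.imwrite("pics/crop.png",np.vstack([crop(170,176),crop(328,165)]))
```

```text
(no output)
```

View pics/crop.png

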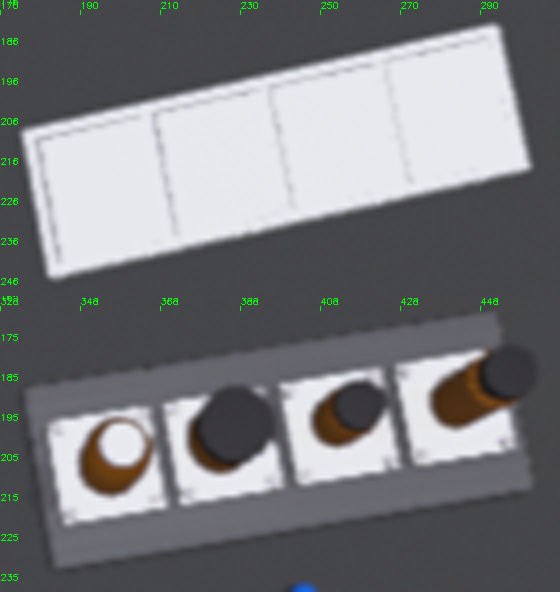

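The enlarged crop gives the plate corners and the cap centres. Next I turn them into poses.

```bash
cat > h.py <<'E'
import numpy as np
from scipy.spatial.transform import Rotation as R
from scipy.optimize import least_squares
def ray(c,uv,z):
    M=c["camera_from_world"];Rm=M[:3,:3];o=-Rm.T@M[:3,3]
    d=Rm.T@np.array([(uv[0]-c["cx"])/c["fx"],-(uv[1]-c["cy"])/c["fy"],-1])
    return (o+d*(z-o[2])/d[2])[:2]
def fit(P,sx,sy): # corners far-left,far-right,near-right,near-left
    L=np.array([[sx,sy],[sx,-sy],[-sx,-sy],[-sx,sy]])/2
    f=lambda q:(L@np.array([[np.cos(q[2]),-np.sin(q[2])],[np.sin(q[2]),np.cos(q[2])]]).T+q[:2]-P).ravel()
    s=least_squares(f,[*np.mean(P,0),0]);return s.x,s.fun
def loc(q,x,y): 
    c,s=np.cos(q[2]),np.sin(q[2]);return np.array([q[0]+c*x-s*y,q[1]+s*x+c*y])
def delta(s,xy,z,yaw):
    """tool-frame shift (cm) and turn to reach xy,z with jaw axis (tool y) along world yaw mod pi"""
    Rm=R.from_quat(s["eef_rot"]).as_matrix()
    d=Rm.T@(np.array([*xy,z])-s["ee_pos"])*100
    a=np.arctan2(Rm[1,1],Rm[0,1]); t=(-(yaw-a)+np.pi/2)%np.pi-np.pi/2
    return d.round(2),round(t,3)
E
python3 - <<'E'
from bench import r
from h import *
c=r.camera("top")
tr,e1=fit(np.array([ray(c,p,.012) for p in[(175.5,208.5),(294.5,182.25),(302.75,218),(182.5,245.5)]]),.076,.246)
rk,e2=fit(np.array([ray(c,p,.012) for p in[(334,188),(452,169),(461,212.5),(342.5,233.25)]]),.096,.250)
print("tray",tr.round(4),e1.round(4));print("rack",rk.round(4),e2.round(4))
for n,p,z,y in(("flask",(358.75,201.75),.102,.09),("jar",(387,197),.082,.03),("short",(417.75,192.25),.082,-.03),("tall",(454.75,184.25),.117,-.09)):
    print(n,ray(c,p,z).round(4),"seat",loc(rk,0,y).round(4),"comp",loc(tr,0,-y).round(4))
s=r.read_state();Rm=R.from_quat(s["eef_rot"]).as_matrix();print(Rm.round(3),s["time"])
print(delta(s,loc(rk,0,.09),.25,rk[2]),delta(s,loc(rk,0,.09),.25,rk[2]+np.pi/2))
E
```

```text
tray [0.4991 0.1524 0.2546] [-0.0002 -0.0006  0.0003  0.0001 -0.0003  0.0005  0.0002  0.    ]
rack [ 0.5353 -0.169   0.1978] [ 0.0007  0.0014  0.0025 -0.0009 -0.0017 -0.0025 -0.0015  0.0021]
flask [ 0.518  -0.0821] seat [ 0.5176 -0.0808] comp [0.5217 0.0653]
jar [ 0.5314 -0.1369] seat [ 0.5294 -0.1396] comp [0.5066 0.1234]
short [ 0.5423 -0.195 ] seat [ 0.5412 -0.1985] comp [0.4915 0.1814]
tall [ 0.5534 -0.2547] seat [ 0.553  -0.2573] comp [0.4764 0.2395]
[[-0.957  0.29  -0.   ]
 [ 0.29   0.957 -0.001]
 [-0.    -0.001 -1.   ]] 0.15
(array([-51.87, -55.17,  -0.54]), np.float64(1.078)) (array([-51.87, -55.17,  -0.54]), np.float64(-0.493))
```

```bash
python3 -m jog '[[0,0,0,-0.123,0],[0,0,0,-0.123,0],[0,0,0,-0.123,0],[0,0,0,-0.123,0],[-1.2,-4.5,0,0,0],[-1.2,-4.5,0,0,0],[-1.2,-4.5,0,0,0],[-1.2,-4.5,0,0,0],[-1.2,-4.5,0,0,0],[-1.2,-4.5,0,0,0]]' 20
cat >> h.py <<'E'
tray=[.4991,.1524,.2546]; rack=[.5353,-.169,.1978]
Y=dict(flask=.09,jar=.03,short=-.03,tall=-.09)
CAP=dict(flask=(.518,-.0821),jar=(.5314,-.1369),short=(.5423,-.195),tall=(.5534,-.2547))
def go(r,xy,z,q):
    s=r.read_state();print("t",round(s["time"],2),"p",s["ee_pos"].round(4),"d",*delta(s,xy,z,q[2]+np.pi/2),"w",round(s["width"],4),"F",s["ft_force"].round(1),"j",s["joint_positions"].round(2), "tilt",R.from_quat(s["eef_rot"]).as_matrix()[:2,2].round(4))
E
python3 -c "
from bench import r
from h import *
go(r,CAP['flask'],.2,rack)"
```

```text
time: 1.15
ee_pos: [0.3091, 0.3446, 0.2394]
eef_rot: [-0.114, 0.993, -0.003, -0.003]
ft_force: [1.1, 0.0, 1.0]
width: 0.0864
t 1.15 p [0.3091 0.3446 0.2394] d [-10.69 -46.27   4.08] 0.031 w 0.0864 F [1.1 0.  1. ] j [-0.95 -0.02  0.02  1.87 -0.    1.29  0.86] tilt [-0.0055 -0.006 ]
```

```bash
python3 -m jog '[[-1,-4.7,0.2,0.031,0],[-1,-4.7,0.2,0,0],[-1,-4.7,0.2,0,0],[-1.1,-4.7,0.2,0,0],[-1.1,-4.7,0.2,0,0],[-1.1,-4.7,0.2,0,0],[-1.1,-4.7,0.2,0,0],[-1.1,-4.7,0.2,0,0],[-1.1,-4.7,0.2,0,0],[-1.1,-4.0,0.2,0,0]]' >/dev/null
python3 -c "
from bench import r
from h import *
import cv2
go(r,CAP['flask'],.2,rack)
c=r.camera('wrist');cv2.imwrite('pics/w1.png',c['pixels'][:,:,::-1]);print(c['fx'],c['cx'],c['cy'],c['camera_from_world'].round(4).tolist())
"
```

```text
t 2.15 p [ 0.5088 -0.1069  0.2207] d [-1.39  2.26  2.06] -0.001 w 0.0868 F [-0.   0.8 -0.5] j [-0.46  0.12  0.62  1.8  -0.07  1.25  1.95] tilt [-0.0015 -0.0024]
309.70691628693146 322.52613735719314 196.26655315839002 [[-0.1942, 0.981, -0.0025, 0.2047], [-0.9347, -0.1858, -0.303, 0.4851], [-0.2977, -0.0565, 0.953, -0.2246], [0.0, 0.0, 0.0, 1.0]]
```

View pics/w1.png

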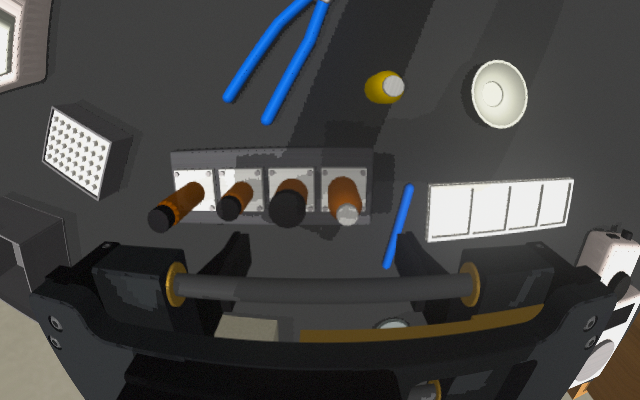

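The wrist picture shows the jaws opening along the row (left finger at (240,250), right at (400,250)), so I had the yaw off by 90°. I'll turn the tool a quarter so the jaws open across the row. The flask cap is at (347,213), which I'll use as a second measurement.

```bash
sed -i 's/q\[2\]+np.pi\/2),"w"/q[2]),"w"/' h.py
cat >> h.py <<'E'
def fray(c,uv,z):
    M=c["camera_from_world"];Rm=M[:3,:3];o=-Rm.T@M[:3,3]
    v=np.array([uv[0]-c["cx"],uv[1]-c["cy"]]);t=np.hypot(*v);th=t/c["fx"];v=v/t*np.sin(th)
    d=Rm.T@np.array([v[0],-v[1],-np.cos(th)]);return (o+d*(z-o[2])/d[2])[:2]
E
python3 -c "
from bench import r
from h import *
c=r.camera('wrist')
for n,p,z in(('flask',(347,213),.102),('jar',(288,208),.082),('short',(229,208),.082),('tall',(160,217),.117)): print(n,fray(c,p,z).round(4))
print(fit(np.array([fray(c,p,.012) for p in[(428,241),(572,217),(573,180),(428,186)]])[[1,0,3,2]],.076,.246))
"
python3 -m jog '[[0,0,0,0.145,0],[0,0,0,0.145,0],[0,0,0,0.145,0],[0,0,0,0.145,0],[0,0,0,0.145,0],[0,0,0,0.145,0],[0,0,0,0.145,0],[0,0,0,0.145,0],[0,0,0,0.145,0],[0,0,0,0.145,0]]' >/dev/null
python3 -c "
from bench import r
from h import *
go(r,CAP['flask'],.2,rack)"
```

```text
flask [ 0.5199 -0.09  ]
jar [ 0.5329 -0.1438]
short [ 0.5446 -0.2021]
tall [ 0.5532 -0.2614]
(array([0.50149595, 0.14581106, 0.27937077]), array([ 0.00847736, -0.00571441,  0.0013778 ,  0.00149292, -0.00057779,
        0.00330925, -0.00927736,  0.00091224]))
t 3.25 p [ 0.5067 -0.107   0.2179] d [2.11 1.76 1.77] 0.067 w 0.0869 F [-0.3  0.9 -0.1] j [-0.56  0.13  0.74  1.81 -0.08  1.25  0.47] tilt [-0.008  -0.0036]
```

```bash
python3 -c "
from h import *
c=dict(fx=309.70691628693146,cx=322.52613735719314,cy=196.26655315839002,camera_from_world=np.array([[-0.1942, 0.981, -0.0025, 0.2047], [-0.9347, -0.1858, -0.303, 0.4851], [-0.2977, -0.0565, 0.953, -0.2246], [0.0, 0.0, 0.0, 1.0]]))
for n,p,z in(('flask',(347,213),.102),('jar',(288,208),.082),('short',(229,208),.082),('tall',(160,217),.117)): print(n,fray(c,p,z).round(4))
"
python3 -m jog '[[0.6,0.4,0.4,0.067,0],[0.5,0.45,0.5,0,0],[0.5,0.45,0.5,0,0],[0.5,0.45,0.4,0,0],[0,0,0,0,0],[0,0,0,0,0],[0,0,0,0,0],[0,0,0,0,0],[0,0,0,0,0],[0,0,0,0,0]]' >/dev/null
python3 -c "
from bench import r
from h import *
import cv2
go(r,CAP['flask'],.2,rack)
c=r.camera('wrist');cv2.imwrite('pics/w2.png',c['pixels'][:,:,::-1])
import pickle;pickle.dump(c,open('w2.pkl','wb'))
"
```

```text
flask [ 0.5186 -0.0834]
jar [ 0.5318 -0.1371]
short [ 0.5437 -0.1953]
tall [ 0.5525 -0.2546]
t 4.25 p [ 0.5193 -0.0804  0.1982] d [-0.14 -0.16 -0.18] 0.002 w 0.0871 F [ 0.1 -0.4  0.5] j [-0.58  0.17  0.72  1.81 -0.11  1.21  0.37] tilt [-0.0091 -0.0029]
```

View pics/w2.png

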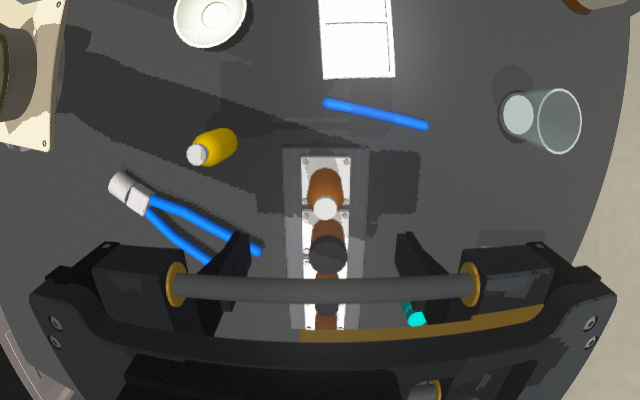

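Both estimates now agree to about 1–2 mm. The jaws straddle the flask (cap at (325,208)) across the row. I'll go down, stop above the grasp for a check, then close.

```bash
python3 -m jog '[[-0.07,-0.08,2,0.002,0],[-0.07,-0.08,2.5,0,0],[0,0,2.5,0,0],[0,0,2.5,0,0],[0,0,2,0,0],[0,0,1,0,0],[0,0,0.5,0,0],[0,0,0,0,0],[0,0,0,0,0],[0,0,0,0,0]]' >/dev/null
python3 -c "
from bench import r
from h import *
go(r,CAP['flask'],.061,rack)
print(ray(r.camera('top'),(424,137),.06))
"
```

```text
t 5.3 p [ 0.5197 -0.083   0.0672] d [ 0.12 -0.15  0.62] -0.001 w 0.0868 F [-0.6  0.3  0.3] j [-0.51  0.35  0.68  1.94 -0.26  0.94  0.49] tilt [-0.0022 -0.002 ]
[ 0.65673916 -0.21232028]
```

```bash
python3 -m jog '[[0.1,-0.13,0.4,0,0],[0,0,0.2,0,0],[0,0,0,0,0.3],[0,0,0,0,0.6],[0,0,0,0,0.8],[0,0,0,0,0.8],[0,0,0,0,0.8],[0,0,0,0,0.8],[0,0,0,0,0.8],[0,0,0,0,0.8]]' 25
python3 -c "
from bench import r
from h import *
go(r,loc(tray,0,-.09),.2,tray)"
```

```text
time: 6.35
ee_pos: [0.5191, -0.0821, 0.062]
eef_rot: [0.634, 0.773, -0.0, 0.001]
ft_force: [0.2, -0.4, -0.9]
width: 0.0332
t 6.35 p [ 0.5191 -0.0821  0.062 ] d [ 14.38   3.15 -13.82] -0.057 w 0.0332 F [ 0.2 -0.4 -0.9] j [-0.51  0.35  0.67  1.95 -0.27  0.93  0.49] tilt [ 0.0003 -0.0015]
```

```bash
python3 -m jog '[[0,0,-0.7,0,0.8],[0,0,-1.5,0,0.8],[0,0,-2.5,0,0.8],[0,0,-2.5,0,0.8],[0.5,0.1,-2.5,-0.02,0.8],[1.5,0.3,-2,-0.02,0.8],[2.4,0.5,-1,-0.02,0.8],[2.5,0.5,0,0,0.8],[2.5,0.6,0,0,0.8],[2.0,0.5,0,0,0.8]]' >/dev/null
python3 -m jog '[[1.2,0.3,0,0,0.8],[0.8,0.2,0,0,0.8],[0,0,0,0,0.8],[0,0,0,0,0.8],[0,0,0,0,0.8],[0,0,0,0,0.8],[0,0,0,0,0.8],[0,0,0,0,0.8],[0,0,0,0,0.8],[0,0,0,0,0.8]]' >/dev/null
python3 -c "
from bench import r
from h import *
import cv2
go(r,loc(tray,0,-.09),.06,tray)
c=r.camera('scene');cv2.imwrite('pics/s2.png',cv2.resize(c['pixels'][60:310,180:480,::-1],None,fx=2,fy=2))"
```

```text
t 8.35 p [0.5158 0.0516 0.207 ] d [ 1.23  0.8  14.7 ] -0.009 w 0.0331 F [ 0.3 -0.5 -0.4] j [-0.77  0.12  0.63  1.83 -0.07  1.21  0.12] tilt [ 0.0079 -0.0015]
```

View pics/s2.png

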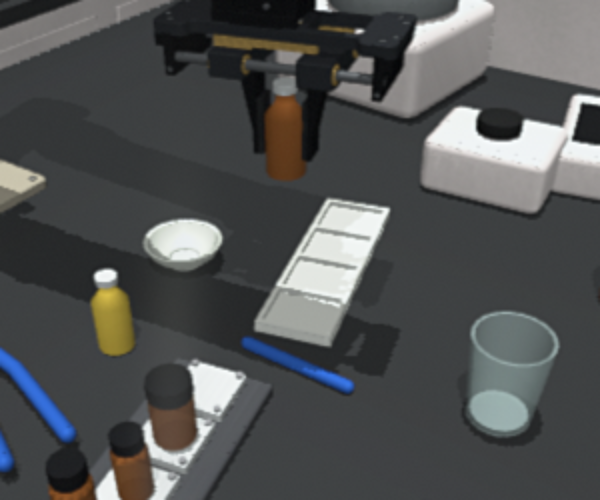

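The flask hangs upright in the jaws, at (285,130) in the crop. Next I lower it over the right-end compartment.

```bash
python3 -m jog '[[0.4,0.3,1,-0.009,0.8],[0.5,0.3,2,0,0.8],[0.3,0.2,2.5,0,0.8],[0,0,2.5,0,0.8],[0,0,2.5,0,0.8],[0,0,2,0,0.8],[0,0,1.5,0,0.8],[0,0,0.8,0,0.8],[0,0,0,0,0.8],[0,0,0,0,0.8]]' >/dev/null
python3 -c "
from bench import r
from h import *
go(r,loc(tray,0,-.09),.046,tray)"
```

```text
t 9.4 p [0.5217 0.069  0.0486] d [-0.35 -0.09  0.26] 0.007 w 0.0332 F [ 0.4  0.3 -0.1] j [-0.71  0.35  0.57  1.96 -0.24  0.89  0.24] tilt [ 0.0071 -0.0018]
```

```bash
python3 -m jog '[[-0.35,-0.09,0,0,0.8],[0,0,0.12,0,0.8],[0,0,0.12,0,0.8],[0,0,0,0,0.8],[0,0,0,0,0.8],[0,0,0,0,0.8],[0,0,0,0,0.8],[0,0,0,0,0.8],[0,0,0,0,0.8],[0,0,0,0,0.8]]' 
python3 -c "
from bench import r
from h import *
go(r,loc(tray,0,-.09),.046,tray)"
```

```text
time: 10.4
ee_pos: [0.5236, 0.0657, 0.0487]
eef_rot: [0.609, 0.793, 0.004, 0.004]
ft_force: [-0.7, 0.0, -0.4]
width: 0.0333
t 10.4 p [0.5236 0.0657 0.0487] d [ 0.01 -0.19  0.27] 0.007 w 0.0333 F [-0.7  0.  -0.4] j [-0.71  0.35  0.57  1.96 -0.24  0.89  0.25] tilt [0.0116 0.0004]
```

```bash
python3 -m jog '[[0,-0.19,0,0,0.8],[0,0,0.3,0,0.8],[0,0,0.3,0,0.8],[0,0,0,0,0.8],[0,0,0,0,0.8],[0,0,0,0,0.8],[0,0,0,0,0.8],[0,0,0,0,0.8],[0,0,0,0,0.8],[0,0,0,0,0.8]]' >/dev/null
python3 -c "
from bench import r
from h import *
go(r,loc(tray,0,-.09),.046,tray)"
```

```text
t 11.4 p [0.5225 0.065  0.0445] d [ 0.04 -0.06 -0.15] 0.006 w 0.0331 F [-0.9 -0.5  1.6] j [-0.7   0.36  0.57  1.96 -0.25  0.88  0.26] tilt [0.0123 0.0019]
```

```bash
python3 -m jog '[[0,0,0,0,0.6],[0,0,0,0,0.55],[0,0,0,0,0.4],[0,0,0,0,0.1],[0,0,0,0,0],[0,0,0,0,0],[0,0,-1,0,0],[0,0,-3,0,0],[0,0,-4,0,0],[0,0,-4,0,0]]' >/dev/null
python3 -c "
from bench import r
from h import *
import cv2
go(r,CAP['jar'],.2,rack)
c=r.camera('scene');cv2.imwrite('pics/s3.png',cv2.resize(c['pixels'][120:270,200:400,::-1],None,fx=3,fy=3))"
```

```text
t 12.4 p [0.5177 0.0637 0.1647] d [-19.75  -3.83  -3.47] 0.062 w 0.0862 F [1.  0.6 0.7] j [-0.77  0.18  0.62  1.87 -0.11  1.13  0.15] tilt [ 0.0032 -0.003 ]
```

View pics/s3.png

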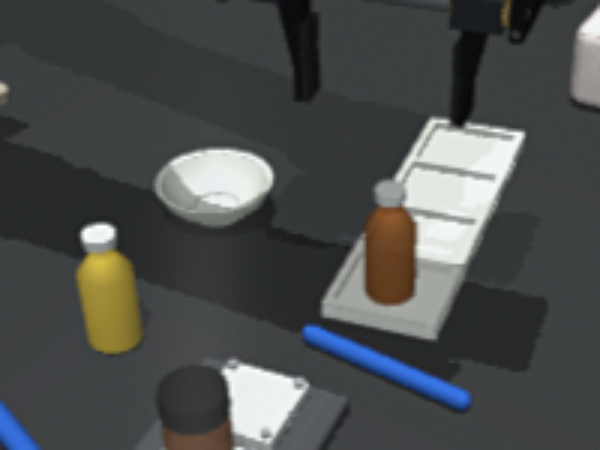

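The flask stands upright in the right-end compartment, at (390,245) in the crop. Next is the jar.

```bash
python3 -m jog '[[-2,-0.3,-1.5,0.06,0],[-3.2,-0.7,-0.8,0,0],[-3.2,-0.7,0,0,0],[-3.2,-0.7,0,0,0],[-3.2,-0.7,0,0,0],[-2.5,-0.5,0,0,0],[-1,-0.2,0,0,0],[-0.4,0,0,0,0],[0,0,0,0,0],[0,0,0,0,0]]' >/dev/null
python3 -c "
from bench import r
from h import *
go(r,CAP['jar'],.055,rack)"
```

```text
t 13.45 p [ 0.5238 -0.1309  0.2032] d [-0.75  0.27 14.83] 0.002 w 0.0869 F [0.5 0.1 0.3] j [-0.52  0.18  0.77  1.8  -0.15  1.2   0.49] tilt [0.0233 0.0055]
```

```bash
python3 -m jog '[[-0.3,0.1,2,0.002,0],[-0.3,0.1,2.5,0,0],[-0.15,0.07,2.5,0,0],[0,0,2.5,0,0],[0,0,2.5,0,0],[0,0,1.5,0,0],[0,0,0.6,0,0],[0,0,0,0,0],[0,0,0,0,0],[0,0,0,0,0]]' >/dev/null
python3 -c "
from bench import r
from h import *
go(r,CAP['jar'],.054,rack)"
```

```text
t 14.45 p [ 0.536  -0.1246  0.0594] d [-1.1  -0.72  0.51] 0.016 w 0.087 F [-0.3 -0.5  0.4] j [-0.43  0.4   0.7   1.91 -0.34  0.92  0.64] tilt [0.0269 0.0103]
```

```bash
python3 -m jog '[[-0.6,-0.4,0.2,0.01,0],[-0.5,-0.3,0.3,0,0],[0,0,0,0,0],[0,0,0,0,0],[0,0,0,0,0],[0,0,0,0,0],[0,0,0,0,0],[0,0,0,0,0],[0,0,0,0,0],[0,0,0,0,0]]' >/dev/null
python3 -c "
from bench import r
from h import *
go(r,CAP['jar'],.054,rack)
for i in range(3):
  r.camera('top');go(r,CAP['jar'],.054,rack)"
```

```text
t 15.45 p [ 0.5324 -0.1383  0.0558] d [ 0.15 -0.08  0.18] 0.005 w 0.0871 F [-1.  -0.4  0.4] j [-0.41  0.41  0.7   1.91 -0.35  0.91  0.66] tilt [0.0306 0.0106]
t 15.5 p [ 0.5324 -0.1383  0.0558] d [ 0.16 -0.08  0.18] 0.005 w 0.087 F [-1.4  0.4 -0.2] j [-0.41  0.41  0.7   1.91 -0.35  0.91  0.66] tilt [0.0306 0.0106]
t 15.55 p [ 0.5324 -0.1383  0.0559] d [ 0.16 -0.08  0.18] 0.005 w 0.0872 F [0.1 0.5 0.8] j [-0.41  0.41  0.7   1.91 -0.35  0.91  0.66] tilt [0.0306 0.0106]
t 15.6 p [ 0.5324 -0.1383  0.0558] d [ 0.16 -0.07  0.18] 0.005 w 0.0871 F [-0.   0.3  0.6] j [-0.41  0.41  0.7   1.91 -0.35  0.91  0.66] tilt [0.0306 0.0106]
```

```bash
python3 -m jog '[[0.15,-0.1,0.1,0,0.1],[0,0,0,0,0.3],[0,0,0,0,0.5],[0,0,0,0,0.8],[0,0,0,0,0.8],[0,0,0,0,0.8],[0,0,0,0,0.8],[0,0,0,0,0.8],[0,0,0,0,0.8],[0,0,0,0,0.8]]' 
python3 -c "
from bench import r
from h import *
go(r,loc(tray,0,-.03),.15,tray)"
```

```text
time: 16.6
ee_pos: [0.5312, -0.1369, 0.0548]
eef_rot: [0.632, 0.775, 0.014, 0.009]
ft_force: [0.3, -0.1, -0.1]
width: 0.0364
t 16.6 p [ 0.5312 -0.1369  0.0548] d [26.03  3.15 -9.32] -0.052 w 0.0364 F [ 0.3 -0.1 -0.1] j [-0.41  0.41  0.7   1.92 -0.35  0.91  0.66] tilt [0.0309 0.0105]
```

```bash
python3 -m jog '[[0,0,-0.7,0,0.8],[0,0,-1.5,0,0.8],[0,0,-3,0,0.8],[0,0,-3,0,0.8],[0.5,0,-3,0,0.8],[2,0.2,-1.5,-0.02,0.8],[3,0.3,-0.5,-0.02,0.8],[3.5,0.4,0,-0.01,0.8],[3.5,0.4,0,0,0.8],[3.5,0.4,0,0,0.8]]' >/dev/null
python3 -c "
from bench import r
from h import *
go(r,loc(tray,0,-.03),.15,tray)"
python3 -m jog '[[3.3,0.5,0,0,0.8],[3,0.4,0,0,0.8],[2.4,0.3,0,0,0.8],[1.2,0.2,0,0,0.8],[0.5,0,0,0,0.8],[0,0,0,0,0.8],[0,0,0,0,0.8],[0,0,0,0,0.8],[0,0,0,0,0.8],[0,0,0,0,0.8]]' >/dev/null
python3 -c "
from bench import r
from h import *
go(r,loc(tray,0,-.03),.05,tray)"
```

```text
t 17.6 p [0.5053 0.0174 0.203 ] d [10.26  2.44  5.4 ] -0.016 w 0.036 F [ 0.3  1.1 -0.7] j [-0.76  0.06  0.67  1.89 -0.05  1.17  0.16] tilt [0.0368 0.0093]
t 18.6 p [0.4937 0.1236 0.2101] d [-0.34  0.56 16.05] -0.019 w 0.0363 F [-0.7 -0.6 -0.1] j [-0.88  0.06  0.57  1.87 -0.03  1.18 -0.07] tilt [0.042  0.0116]
```

```bash
python3 -m jog '[[-0.1,0.1,1.5,-0.019,0.8],[-0.2,0.2,3,0,0.8],[0,0.2,3.5,0,0.8],[0,0,3.5,0,0.8],[0,0,2.5,0,0.8],[0,0,1.5,0,0.8],[0,0,0.5,0,0.8],[0,0,0,0,0.8],[0,0,0,0,0.8],[0,0,0,0,0.8]]' >/dev/null
python3 -c "
from bench import r
from h import *
go(r,loc(tray,0,-.03),.0388,tray)"
```

```text
t 19.6 p [0.5095 0.1215 0.0476] d [ 0.25 -0.27  0.87] -0.004 w 0.0359 F [ 0.2  0.2 -0.8] j [-0.8   0.32  0.54  2.   -0.22  0.83  0.11] tilt [0.0471 0.0128]
```

```bash
python3 -m jog '[[0.25,-0.4,0.3,0,0.8],[0,0,0.3,0,0.8],[0,0,0.3,0,0.8],[0,0,0.2,0,0.8],[0,0,0,0,0.8],[0,0,0,0,0.8],[0,0,0,0,0.8],[0,0,0,0,0.8],[0,0,0,0,0.8],[0,0,0,0,0.8]]' >/dev/null
python3 -c "
from bench import r
from h import *
go(r,loc(tray,0,-.03),.0388,tray)"
```

```text
t 20.6 p [0.5069 0.1243 0.0386] d [-0.08 -0.04 -0.02] -0.003 w 0.0364 F [-1.4 -0.6  2.3] j [-0.8   0.33  0.54  2.01 -0.23  0.81  0.11] tilt [0.0507 0.0161]
```

```bash
python3 -m jog '[[0,0,0,0,0.55],[0,0,0,0,0.52],[0,0,0,0,0.4],[0,0,0,0,0.1],[0,0,0,0,0],[0,0,0,0,0],[0,0,-1,0,0],[0,0,-3,0,0],[0,0,-4,0,0],[0,0,-4,0,0]]' >/dev/null
python3 -c "
from bench import r
from h import *
import cv2
go(r,CAP['short'],.19,rack)
c=r.camera('scene');cv2.imwrite('pics/s4.png',cv2.resize(c['pixels'][120:270,230:430,::-1],None,fx=3,fy=3))"
```

```text
t 21.6 p [0.4979 0.1207 0.1588] d [-31.69  -3.38  -3.24] 0.053 w 0.0861 F [0.3 1.  0.4] j [-0.88  0.12  0.59  1.93 -0.07  1.07 -0.01] tilt [0.0433 0.0099]
```

View pics/s4.png

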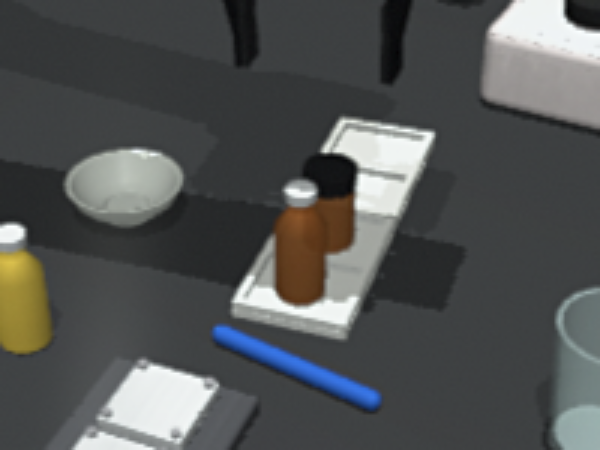

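Flask (300,245) and jar (330,205) both stand in the two right compartments. Next is the short vial.

```bash
python3 -m jog '[[-2,-0.2,-2,0.05,0],[-4,-0.5,-1,0,0],[-4.5,-0.6,0,0,0],[-4.5,-0.6,0,0,0],[-4.5,-0.6,0,0,0],[-4.5,-0.5,0,0,0],[-3.5,-0.3,0,0,0],[-1.8,0,0,0,0],[-0.7,0,0,0,0],[0,0,0,0,0]]' >/dev/null
python3 -c "
from bench import r
from h import *
go(r,CAP['short'],.055,rack)"
```

```text
t 22.65 p [ 0.5292 -0.1907  0.2042] d [-0.77  0.19 14.96] 0.001 w 0.0871 F [ 0.5  0.1 -0.7] j [-0.45  0.23  0.85  1.77 -0.23  1.18  0.67] tilt [0.0654 0.0195]
```

```bash
python3 -m jog '[[0,0,0,0.14,0],[0,0,0,0.14,0],[0,0,0,0.14,0],[0,0,0,0.14,0],[0,0,0,0,0],[0,0,0,-0.14,0],[0,0,0,-0.14,0],[0,0,0,-0.14,0],[0,0,0,-0.14,0],[0,0,0,0,0]]' >/dev/null
python3 -c "
from bench import r
from h import *
go(r,CAP['short'],.055,rack)"
```

```text
t 23.65 p [ 0.5302 -0.1759  0.2051] d [-2.33 -0.29 15.  ] 0.035 w 0.0868 F [-0.5  0.7  0.9] j [-0.47  0.22  0.84  1.77 -0.23  1.18  0.67] tilt [0.0641 0.0278]
```

```bash
python3 -m jog '[[-1.2,-0.1,1,0.03,0],[-1.2,-0.2,2.5,0,0],[-0.3,0,3,0,0],[0,0,3,0,0],[0,0,2.5,0,0],[0,0,1.5,0,0],[0,0,0.5,0,0],[0,0,0,0,0],[0,0,0,0,0],[0,0,0,0,0]]' >/dev/null
python3 -c "
from bench import r
from h import *
go(r,CAP['short'],.053,rack)"
```

```text
t 24.65 p [ 0.5464 -0.1936  0.0642] d [-0.07 -0.51  1.09] 0.001 w 0.087 F [0.4 0.1 0.2] j [-0.33  0.46  0.75  1.86 -0.45  0.94  0.83] tilt [0.0706 0.0309]
```

```bash
python3 -m jog '[[0,-0.3,0.4,0,0],[0,-0.2,0.4,0,0],[0,0,0.1,0,0.2],[0,0,0,0,0.5],[0,0,0,0,0.8],[0,0,0,0,0.8],[0,0,0,0,0.8],[0,0,0,0,0.8],[0,0,0,0,0.8],[0,0,0,0,0.8]]' >/dev/null
python3 -c "
from bench import r
from h import *
import cv2
go(r,loc(tray,0,.03),.2,tray)
c=r.camera('scene');cv2.imwrite('pics/s5.png',cv2.resize(c['pixels'][200:370,160:360,::-1],None,fx=3,fy=3))"
```

```text
t 25.65 p [ 0.543  -0.1948  0.0563] d [ 38.11   3.5  -13.55] -0.056 w 0.031 F [ 0.2  0.3 -0.7] j [-0.32  0.46  0.75  1.87 -0.46  0.91  0.85] tilt [0.0742 0.0308]
```

View pics/s5.png

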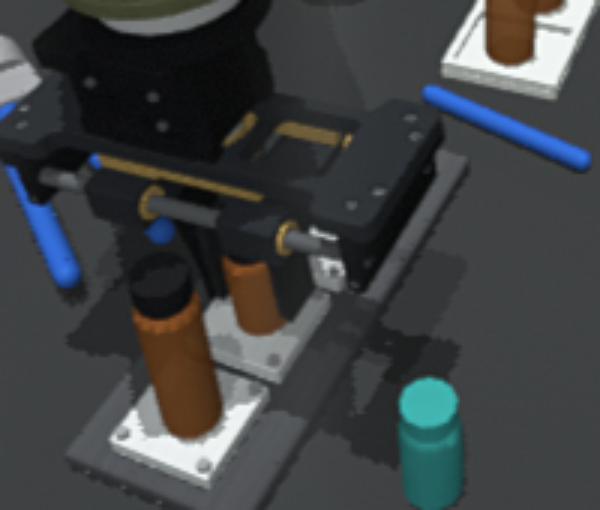

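The pads now lean about 4° relative to the vial (width 31 mm instead of 28). That tilt has been building up over the moves. The vial still stands on its seat, so I'll let go, rise, and find moves that take the tilt out before carrying it.

```bash
python3 -m jog '[[0,0,0,0,0.5],[0,0,0,0,0.3],[0,0,0,0,0],[0,0,0,0,0],[0,0,0,0,0],[0,0,-2,0,0],[0,0,-5,0,0],[0,0,-5,0,0],[0,0,-5,0,0],[0,0,0,0,0]]' >/dev/null
python3 -c "
from bench import r
from h import *
go(r,CAP['short'],.055,rack)"
python3 -m jog '[[0,0,0,0,0],[0,0,0,0,0],[0,0,0,0,0],[0,0,0,0,0],[0,0,0,0,0],[0,0,0,0,0],[0,0,0,0,0],[0,0,0,0,0],[0,0,0,0,0],[0,0,0,0,0]]' >/dev/null
python3 -c "
from bench import r
from h import *
go(r,CAP['short'],.055,rack)"
python3 -m jog '[[0,-5,0,0,0],[0,-5,0,0,0],[0,0,0,0,0],[0,0,0,0,0],[0,0,0,0,0],[0,0,0,0,0],[0,0,0,0,0],[0,0,0,0,0],[0,0,0,0,0],[0,0,0,0,0]]' >/dev/null
python3 -c "
from bench import r
from h import *
go(r,CAP['short'],.055,rack)"
```

```text
t 26.7 p [ 0.5288 -0.2003  0.2295] d [-0.03  0.13 17.51] -0.001 w 0.0863 F [-0.2  0.5  0.5] j [-0.45  0.22  0.88  1.73 -0.24  1.23  0.68] tilt [0.0696 0.0304]
t 27.7 p [ 0.5274 -0.1995  0.2259] d [-0.16  0.36 17.15] -0.0 w 0.0866 F [ 0.2 -0.8  0.5] j [-0.45  0.22  0.88  1.73 -0.24  1.23  0.69] tilt [0.0643 0.0311]
t 28.7 p [ 0.4295 -0.2191  0.2171] d [-0.11 10.48 16.9 ] 0.003 w 0.087 F [ 0.1 -0.9  1.1] j [-0.51 -0.05  0.91  1.93 -0.01  1.2   0.61] tilt [0.0595 0.0254]
```

```bash
Q='
from bench import r
from h import *
go(r,CAP["short"],.055,rack)'
python3 -m jog '[[0,5,0,0,0],[0,5,0,0,0],[0,0,0,0,0],[0,0,0,0,0],[0,0,0,0,0],[0,0,0,0,0],[0,0,0,0,0],[0,0,0,0,0],[0,0,0,0,0],[0,0,0,0,0]]' >/dev/null
python3 -c "$Q"
python3 -m jog '[[0,0,-5,0,0],[0,0,-5,0,0],[0,0,0,0,0],[0,0,0,0,0],[0,0,5,0,0],[0,0,5,0,0],[0,0,0,0,0],[0,0,0,0,0],[0,0,0,0,0],[0,0,0,0,0]]' >/dev/null
python3 -c "$Q"
python3 -m jog '[[0,0,-5,0,0],[0,0,-5,0,0],[0,0,0,0,0],[0,0,0,0,0],[0,0,2,0,0],[0,0,2,0,0],[0,0,2,0,0],[0,0,2,0,0],[0,0,2,0,0],[0,0,0,0,0]]' >/dev/null
python3 -c "$Q"
```

```text
t 29.7 p [ 0.5281 -0.1993  0.2244] d [-0.17  0.32 17.  ] 0.001 w 0.0872 F [-0.3 -0.   0.5] j [-0.49  0.24  0.93  1.73 -0.26  1.23  0.71] tilt [0.0637 0.0313]
t 30.7 p [ 0.5278 -0.2     0.2282] d [-0.11  0.28 17.39] -0.0 w 0.087 F [ 0.2 -1.1  0.9] j [-0.5   0.23  0.94  1.73 -0.26  1.23  0.7 ] tilt [0.0666 0.0316]
t 31.7 p [ 0.5299 -0.2019  0.2346] d [ 0.16 -0.14 18.02] -0.002 w 0.0873 F [-0.4  0.6 -0.5] j [-0.5   0.22  0.95  1.73 -0.26  1.23  0.7 ] tilt [0.0783 0.0311]
```

```bash
Q='
from bench import r
from h import *
go(r,CAP["short"],.055,rack)'
python3 -m jog '[[0,0,-2,0,0],[0,0,-2,0,0],[0,0,-2,0,0],[0,0,-2,0,0],[0,0,-2,0,0],[0,0,5,0,0],[0,0,5,0,0],[0,0,0,0,0],[0,0,0,0,0],[0,0,0,0,0]]' >/dev/null
python3 -c "$Q"
python3 -m jog '[[0,-2,0,0,0],[0,-2,0,0,0],[0,-2,0,0,0],[0,-2,0,0,0],[0,-2,0,0,0],[0,5,0,0,0],[0,5,0,0,0],[0,0,0,0,0],[0,0,0,0,0],[0,0,0,0,0]]' >/dev/null
python3 -c "$Q"
python3 -m jog '[[0,-5,0,0,0],[0,-5,0,0,0],[0,2,0,0,0],[0,2,0,0,0],[0,2,0,0,0],[0,2,0,0,0],[0,2,0,0,0],[0,0,0,0,0],[0,0,0,0,0],[0,0,0,0,0]]' >/dev/null
python3 -c "$Q"
```

```text
t 32.7 p [ 0.5316 -0.2055  0.2495] d [ 0.62 -0.55 19.49] -0.005 w 0.087 F [ 0.6 -0.4 -0.3] j [-0.51  0.21  0.96  1.71 -0.25  1.25  0.7 ] tilt [0.0887 0.0282]
t 33.7 p [ 0.5309 -0.2143  0.2766] d [ 1.29 -1.54 22.18] -0.013 w 0.0873 F [-0.1  0.1 -0. ] j [-0.56  0.18  1.04  1.69 -0.26  1.27  0.71] tilt [0.1297 0.0425]
t 34.7 p [ 0.5334 -0.2204  0.2912] d [ 1.38 -2.67 23.58] -0.027 w 0.0869 F [-1.2  0.4 -0.1] j [-0.6   0.19  1.13  1.67 -0.32  1.3   0.76] tilt [0.1579 0.0694]
```

```bash
Q='
from bench import r
from h import *
go(r,CAP["short"],.055,rack)'
python3 -m jog '[[4.9,0,0,0,0],[4.9,0,0,0,0],[4.9,0,0,0,0],[4.9,0,0,0,0],[4.9,0,0,0,0],[4.9,0,0,0,0],[4.9,0,0,0,0],[4.9,0,0,0,0],[4.9,0,0,0,0],[0,0,0,0,0]]' >/dev/null
python3 -c "$Q"
```

```text
t 35.7 p [0.4519 0.2076 0.3117] d [-42.37  -1.71  23.73] -0.047 w 0.0873 F [ 0.1 -0.8  0.2] j [-1.09 -0.17  0.49  1.85  0.12  1.26 -0.46] tilt [0.1676 0.0749]
```

```bash
Q='
from bench import r
from h import *
go(r,CAP["short"],.055,rack)'
python3 -m jog '[[4.4,-1.9,0,0,0],[4.4,-1.9,0,0,0],[4.4,-1.9,0,0,0],[4.4,-1.9,0,0,0],[4.4,-1.9,0,0,0],[4.4,-1.9,0,0,0],[4.4,-1.9,0,0,0],[4.4,-1.9,0,0,0],[0,0,0,0,0],[0,0,0,0,0]]' >/dev/null
python3 -c "$Q"
python3 -m jog '[[0,0,1,0,0],[0,0,1,0,0],[0,0,1,0,0],[0,0,1,0,0],[0,0,1,0,0],[0,0,1,0,0],[0,0,1,0,0],[0,0,1,0,0],[0,0,1,0,0],[0,0,0,0,0]]' >/dev/null
python3 -c "$Q"
```

```text
t 36.7 p [0.2481 0.5307 0.309 ] d [-77.48  13.95  24.08] -0.06 w 0.0872 F [ 0.6 -1.3 -0.2] j [-1.4   0.11  0.11  1.61  0.14  1.29 -1.18] tilt [0.1805 0.0843]
t 37.7 p [0.2707 0.5337 0.2132] d [-76.75  14.07  14.46] -0.067 w 0.087 F [ 0.1 -0.7  1.2] j [-1.37  0.19  0.12  1.73  0.14  1.1  -1.17] tilt [0.1829 0.0825]
```

```bash
python3 -c "
from bench import r
from h import *
go(r,(.36,.165),.30,tray);go(r,(.25,.115),.30,tray)
Rm=R.from_quat(r.read_state()['eef_rot']).as_matrix();print(Rm.round(3))"
```

```text
t 37.7 p [0.2707 0.5337 0.2132] d [-37.2    5.65  -9.91] -0.124 w 0.087 F [ 0.1 -0.7  1.2] j [-1.37  0.19  0.12  1.73  0.14  1.1  -1.17] tilt [0.1829 0.0825]
t 37.7 p [0.2707 0.5337 0.2132] d [-40.59  -5.69 -12.33] -0.124 w 0.087 F [ 0.1 -0.7  1.2] j [-1.37  0.19  0.12  1.73  0.14  1.1  -1.17] tilt [0.1829 0.0825]
[[-0.141  0.973  0.183]
 [ 0.988  0.128  0.082]
 [ 0.057  0.192 -0.98 ]]
```

```bash
Q='
from bench import r
from h import *
go(r,(.25,.115),.3,tray)'
python3 -m jog '[[-4.2,0.6,-1.1,0,0],[-4.2,0.6,-1.1,0,0],[-4.2,0.6,-1.1,0,0],[-4.2,0.6,-1.1,0,0],[-4.2,0.6,-1.1,0,0],[-4.2,0.6,-1.1,0,0],[-4.2,0.6,-1.1,0,0],[-4.2,0.6,-1.1,0,0],[-3.5,0.6,-1.1,0,0],[0,0,0,0,0]]' >/dev/null
python3 -c "$Q"
python3 -m jog '[[-0.5,-4,-0.8,0,0],[-0.5,-4,-0.8,0,0],[-0.5,-4,-0.8,0,0],[0,-4,-0.8,0,0],[0,-4,-0.8,0,0],[0,0,0,0,0],[0,0,0,0,0],[0,0,0,0,0],[0,0,0,0,0],[0,0,0,0,0]]' >/dev/null
python3 -c "$Q"
```

```text
t 38.7 p [0.3607 0.154  0.3042] d [ -2.27 -11.34  -2.  ] -0.122 w 0.0872 F [0.  0.4 0.3] j [-1.08 -0.47  0.39  2.07  0.23  1.32 -0.61] tilt [0.1857 0.0909]
t 39.7 p [0.3079 0.1479 0.3055] d [-2.38 -6.19 -0.78] -0.11 w 0.0869 F [ 0.6  0.5 -0.2] j [-0.32 -0.49 -0.19  2.11 -0.09  1.32 -0.33] tilt [0.176  0.0907]
```

```bash
Q='
from bench import r
from h import *
go(r,(.25,.115),.3,tray)'
python3 -m jog '[[0,4,2,0,0],[0,4,2,0,0],[0,4,2,0,0],[0,4,2,0,0],[0,0,0,0,0],[0,0,0,0,0],[0,0,0,0,0],[0,0,0,0,0],[0,0,0,0,0],[0,0,0,0,0]]' >/dev/null
python3 -c "$Q"
python3 -m jog '[[0,-1,0,0,0],[0,-1,0,0,0],[0,-1,0,0,0],[0,-1,0,0,0],[0,-1,0,0,0],[0,1,0,0,0],[0,1,0,0,0],[0,1,0,0,0],[0,1,0,0,0],[0,1,0,0,0]]' >/dev/null
python3 -c "$Q"
```

```text
t 40.7 p [0.4814 0.1862 0.259 ] d [ -2.78 -22.71  -8.92] -0.095 w 0.087 F [-0.2 -0.6 -0.7] j [-0.29 -0.05 -0.15  1.88 -0.02  1.11 -0.28] tilt [0.1825 0.0957]
t 41.7 p [0.479  0.1855 0.26  ] d [ -2.76 -22.46  -8.84] -0.095 w 0.087 F [ 0.6 -0.6  0.7] j [-0.29 -0.06 -0.15  1.89 -0.02  1.11 -0.28] tilt [0.1854 0.0961]
```

```bash
Q='
from bench import r
from h import *
go(r,(.48,.18),.25,tray)'
python3 -m jog '[[0,0,0,0.14,0],[0,0,0,0.14,0],[0,0,0,0.14,0],[0,0,0,0.14,0],[0,0,0,0.14,0],[0,0,0,0.14,0],[0,0,0,0.14,0],[0,0,0,0.14,0],[0,0,0,0.14,0],[0,0,0,0,0]]' >/dev/null
python3 -c "$Q"
python3 -m jog '[[0,0,0,-0.14,0],[0,0,0,-0.14,0],[0,0,0,-0.14,0],[0,0,0,-0.14,0],[0,0,0,-0.14,0],[0,0,0,-0.14,0],[0,0,0,-0.14,0],[0,0,0,-0.14,0],[0,0,0,-0.14,0],[0,0,0,0,0]]' >/dev/null
python3 -c "$Q"
```

```text
t 42.7 p [0.4881 0.1866 0.259 ] d [-1.17  0.28  0.67] -1.401 w 0.0866 F [0.9 0.2 0. ] j [-0.25 -0.04 -0.19  1.87 -0.02  1.11 -1.58] tilt [0.1819 0.096 ]
t 43.7 p [0.4931 0.1871 0.2581] d [-0.47 -1.56  0.49] -0.056 w 0.0872 F [-0.4  0.3 -0.2] j [-0.28 -0.03 -0.16  1.86 -0.02  1.11 -0.23] tilt [0.1795 0.0958]
```

```bash
Q='
from bench import r
from h import *
go(r,(.48,.18),.25,tray)'
python3 -m jog '[[-0.8,-4,-0.8,0,0],[-0.8,-4,-0.8,0,0],[-0.8,-4,-0.8,0,0],[-0.6,-3,-0.6,0,0],[-0.4,-2,-0.4,0,0],[-0.4,-2,-0.4,0,0],[-0.4,-2,-0.4,0,0],[-0.4,-2,-0.4,0,0],[-0.4,-2,-0.4,0,0],[0,0,0,0,0]]' >/dev/null
python3 -c "$Q"
python3 -m jog '[[-1,-4,-0.8,0,0],[-1,-4,-0.8,0,0],[-1,-4,-0.8,0,0],[-1,-4,-0.8,0,0],[-1,-4,-0.8,0,0],[-1,-4,-0.8,0,0],[-1,-4,-0.8,0,0],[-1,-4,-0.8,0,0],[-1,-4,-0.8,0,0],[0,0,0,0,0]]' >/dev/null
python3 -c "$Q"
```

```text
t 44.7 p [0.295  0.1008 0.2343] d [ 4.36 19.67  1.2 ] -0.071 w 0.0872 F [0.2 0.1 0.2] j [-0.05 -0.5  -0.29  2.25 -0.18  1.24 -0.07] tilt [0.1159 0.0777]
t 45.7 p [0.2145 0.0656 0.1705] d [ 6.92 27.53 -9.65] -0.056 w 0.0869 F [ 0.6  0.  -0.3] j [-0.16 -0.5  -0.13  2.39 -0.17  1.33 -0.04] tilt [-0.0994  0.077 ]
```

Pushing inward against the reach limit takes the tilt out strongly: x went from 0.18 to −0.10, overshooting. Now I'll go outward and see how it changes.

```bash
Q='
from bench import r
from h import *
go(r,CAP["short"],.25,rack)'
python3 -m jog '[[0,3,-3,0,0],[0,3,-3,0,0],[-2.5,3.5,-2,0,0],[-2.7,3.5,-2,0,0],[-2.7,3.5,-1,0,0],[-2.7,3.5,-1,0,0],[-2.7,3.5,0,0,0],[-2.7,3.5,0,0,0],[-2.7,3.5,0,0,0],[0,0,0,0,0]]' >/dev/null
python3 -c "$Q"
```

```text
t 46.7 p [ 0.5792 -0.0551  0.2482] d [-12.78  -6.75  -0.64] 0.03 w 0.087 F [-0.7  0.5  0. ] j [-0.03  0.31  0.1   1.49 -0.08  1.44  0.3 ] tilt [-0.0967  0.0589]
```

```bash
Q='
from bench import r
from h import *
go(r,CAP["short"],.25,rack)'
python3 -m jog '[[-1.5,4.5,-1.2,0,0],[-1.7,4.5,-1.2,0,0],[-1.7,4.5,-1.2,0,0],[-1.7,4.5,-0.6,0,0],[-1.7,4.5,-0.6,0,0],[-1.7,4.5,-0.6,0,0],[-1.7,4.5,-0.6,0,0],[-1.7,4.5,-0.6,0,0],[0,0,0,0,0],[0,0,0,0,0]]' >/dev/null
python3 -c "$Q"
```

```text
t 47.7 p [ 0.8372 -0.0925  0.2639] d [ -4.93 -30.7    3.18] -0.013 w 0.0869 F [-0.5 -0.   0.9] j [ 0.    1.1   0.58  0.26 -0.58  1.91  0.31] tilt [-0.0826  0.0626]
```

```bash
Q='
from bench import r
from h import *
go(r,CAP["short"],.25,rack)'
python3 -m jog '[[-1,4,-0.3,0,0],[-1,4,-0.3,0,0],[-1,4,-0.3,0,0],[-1,4,-0.3,0,0],[-1,4,-0.3,0,0],[-1,4,-0.3,0,0],[-1,4,-0.3,0,0],[-1,4,-0.3,0,0],[0,0,0,0,0],[0,0,0,0,0]]' >/dev/null
python3 -c "$Q"
```

```text
t 48.7 p [ 0.9285 -0.0711  0.229 ] d [ -5.14 -39.45  -8.16] -0.025 w 0.087 F [ 0.  -0.3 -0.2] j [-0.01  1.24  1.22  0.16 -1.26  1.72  0.31] tilt [0.1334 0.0752]
```

```bash
Q='
from bench import r
from h import *
go(r,(.30,.1),.235,tray)'
python3 -m jog '[[0,-4.5,-1,0,0],[0,-4.7,-1.2,0,0],[0,-4.7,-1.2,0,0],[0,-4.7,-1,0,0],[0,-4.7,-1,0,0],[0,-4.7,-0.7,0,0],[0,-4.7,-0.7,0,0],[0,-4.7,-0.7,0,0],[0,-4.7,-0.7,0,0],[0,0,0,0,0]]' >/dev/null
python3 -c "$Q"
```

```text
t 49.7 p [ 0.5716 -0.1291  0.2417] d [ 27.85 -22.07  -0.6 ] -0.059 w 0.0868 F [ 0.4 -1.2  0.7] j [-0.83  0.42  1.33  1.71 -0.57  1.3   0.81] tilt [0.1201 0.087 ]
```

```bash
Q='
from bench import r
from h import *
go(r,(.25,.08),.20,tray)'
python3 -m jog '[[3.4,-2.2,0,0,0],[3.4,-2.4,0,0,0],[3.4,-2.5,0,0,0],[3.4,-2.5,0,0,0],[3.4,-2.5,0,0,0],[3.4,-2.5,0,0,0],[3.2,-2.5,0,0,0],[3,-2.5,0,0,0],[0,0,0,0,0],[0,0,0,0,0]]' >/dev/null
python3 -c "$Q"
```

```text
t 50.7 p [0.3587 0.0589 0.2422] d [  4.28 -10.55   3.29] -0.03 w 0.087 F [-0.2 -0.9  1. ] j [-0.93 -0.49  0.52  2.17  0.21  1.28 -0.27] tilt [0.0986 0.0859]
```

```bash
Q='
from bench import r
from h import *
go(r,(.25,.08),.20,tray)'
python3 -m jog '[[0,-3.5,-0.4,0,0],[0,-3.5,-0.4,0,0],[0,-3.5,-0.4,0,0],[0,-3.5,-0.4,0,0],[0,-3.5,-0.4,0,0],[0,0,0,0,0],[0,0,0,0,0],[0,0,0,0,0],[0,0,0,0,0],[0,0,0,0,0]]' >/dev/null
python3 -c "$Q"
```

```text
t 51.7 p [0.3086 0.039  0.2526] d [ 5.03 -5.39  4.95] -0.024 w 0.0871 F [-0.3  0.7 -0.2] j [-0.13 -0.5  -0.05  2.22 -0.1   1.3   0.08] tilt [0.1083 0.0899]
```

```bash
Q='
from bench import r
from h import *
go(r,CAP["short"],.20,rack)'
python3 -m jog '[[-0.5,-4,0,0,0],[-0.5,-4,0,0,0],[-0.5,-4,0,0,0],[-0.5,-4,0,0,0],[-0.5,-4,0,0,0],[0,0,0,0,0],[0,0,0,0,0],[0,0,0,0,0],[0,0,0,0,0],[0,0,0,0,0]]' >/dev/null
python3 -c "$Q"
```

```text
t 52.7 p [0.2691 0.0248 0.2094] d [-28.27  20.75  -0.64] 0.06 w 0.0867 F [ 0.8  0.6 -0.3] j [ 0.31 -0.5  -0.33  2.29 -0.26  1.32  0.34] tilt [0.0164 0.092 ]
```

```bash
Q='
from bench import r
from h import *
go(r,CAP["short"],.065,rack)'
python3 -m jog '[[-0.5,-4,0,0,0],[-1,3,-1,0.06,0],[-3.2,3,0,0,0],[-3.9,2.8,0,0,0],[-3.9,2.8,0,0,0],[-3.9,2.8,0,0,0],[-3.9,2.8,0,0,0],[-3.9,2.8,0,0,0],[-3.5,2.5,0,0,0],[0,0,0,0,0]]' >/dev/null
python3 -c "$Q"
```

```text
t 53.7 p [ 0.5502 -0.2046  0.1911] d [-0.02 -0.88 12.64] 0.013 w 0.0869 F [-1.  -0.1 -0.7] j [ 0.31  0.3   0.02  1.61 -0.1   1.25  0.57] tilt [0.0049 0.0922]
```

```bash
Q='
from bench import r
from h import *
go(r,CAP["short"],.064,rack)'
python3 -m jog '[[0,-0.5,2,0.01,0],[0,-0.4,3,0,0],[0,0,3,0,0],[0,0,2.5,0,0],[0,0,1,0,0],[0,0,0,0,0],[0,0,0,0,0],[0,0,0,0,0],[0,0,0,0,0],[0,0,0,0,0]]' >/dev/null
python3 -c "$Q"
```

```text
t 54.7 p [ 0.5465 -0.1927  0.0769] d [-0.24 -0.49  1.26] 0.008 w 0.087 F [-0.6 -0.2  0.2] j [ 0.31  0.4   0.    1.75 -0.1   1.02  0.57] tilt [0.0096 0.0878]
```

```bash
python3 -m jog '[[-0.1,-0.3,0.6,0.008,0],[-0.1,-0.2,0.6,0,0],[0,0,0,0,0.3],[0,0,0,0,0.5],[0,0,0,0,0.8],[0,0,0,0,0.8],[0,0,0,0,0.8],[0,0,0,0,0.8],[0,0,0,0,0.8],[0,0,0,0,0.8]]' >/dev/null
python3 -c "
from bench import r
from h import *
import cv2
go(r,CAP['short'],.064,rack)
go(r,loc(tray,0,.03),.2,tray)
c=r.camera('scene');cv2.imwrite('pics/s6.png',cv2.resize(c['pixels'][200:370,160:360,::-1],None,fx=3,fy=3))"
```

```text
t 55.7 p [ 0.5421 -0.1954  0.0645] d [0.03 0.02 0.05] -0.002 w 0.031 F [0.5 0.2 0.1] j [ 0.31  0.41  0.01  1.77 -0.11  0.99  0.57] tilt [0.0111 0.0872]
t 55.7 p [ 0.5421 -0.1954  0.0645] d [ 38.94   2.76 -10.27] -0.059 w 0.031 F [0.5 0.2 0.1] j [ 0.31  0.41  0.01  1.77 -0.11  0.99  0.57] tilt [0.0111 0.0872]
```

View pics/s6.png

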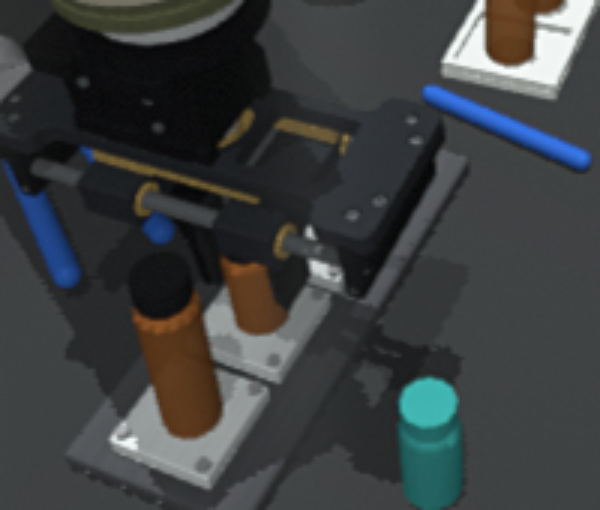

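```bash
python3 -m jog '[[0,0,0,0,0.8],[0,0,0,0,0.8],[0,0,0,0,0.8],[0,0,-1,0,0.8],[0,0,-3,0,0.8],[0,0,-4,0,0.8],[1,0,-3,-0.03,0.8],[3,0.2,-1,-0.03,0.8],[4,0.3,0,0,0.8],[4.5,0.3,0,0,0.8]]' >/dev/null
python3 -c "
from bench import r
from h import *
go(r,loc(tray,0,.03),.16,tray)"
```

```text
t 56.75 p [ 0.5169 -0.0874  0.2029] d [26.25  3.97  6.52] -0.008 w 0.0274 F [0.5 1.6 0.1] j [ 0.19  0.15 -0.06  1.78 -0.08  1.22  0.41] tilt [0.0122 0.0846]
```

```bash
python3 -m jog '[[4.5,0.6,0.5,-0.008,0.8],[4.5,0.6,0.5,0,0.8],[4.5,0.6,0.5,0,0.8],[4.5,0.6,0.5,0,0.8],[4,0.6,0.5,0,0.8],[2.2,0.5,0.2,0,0.8],[1,0.2,0.1,0,0.8],[0,0,0,0,0.8],[0,0,0,0,0.8],[0,0,0,0,0.8]]' >/dev/null
python3 -c "
from bench import r
from h import *
go(r,loc(tray,0,.03),.052,tray)"
```

```text
t 57.75 p [0.4865 0.1793 0.2043] d [-1.08 -0.11 15.2 ] 0.004 w 0.0272 F [ 0.5 -0.1 -0.3] j [-0.12  0.11 -0.3   1.82 -0.04  1.16 -0.14] tilt [0.0219 0.084 ]
```

```bash
python3 -m jog '[[-0.6,-0.1,2,0,0.8],[-0.5,0,3.5,0,0.8],[0,0,4,0,0.8],[0,0,3,0,0.8],[0,0,1.5,0,0.8],[0,0,0.5,0,0.8],[0,0,0,0,0.8],[0,0,0,0,0.8],[0,0,0,0,0.8],[0,0,0,0,0.8]]' >/dev/null
python3 -c "
from bench import r
from h import *
go(r,loc(tray,0,.03),.0485,tray)"
```

```text
t 58.75 p [0.4983 0.1679 0.0583] d [ 1.4  -0.39  1.07] -0.014 w 0.0273 F [ 0.2 -1.1 -0.7] j [-0.12  0.29 -0.28  1.95  0.02  0.85 -0.16] tilt [0.0313 0.0809]
```

```bash
python3 -m jog '[[0.8,-0.25,0.1,-0.01,0.8],[0.7,-0.25,0.1,0,0.8],[0,0,0.5,0,0.8],[0,0,0.4,0,0.8],[0,0,0,0,0.8],[0,0,0,0,0.8],[0,0,0,0,0.8],[0,0,0,0,0.8],[0,0,0,0,0.8],[0,0,0,0,0.8]]' >/dev/null
python3 -c "
from bench import r
from h import *
go(r,loc(tray,0,.03),.0485,tray)"
```

```text
t 59.75 p [0.4902 0.1841 0.0488] d [-0.29  0.07  0.01] -0.003 w 0.0275 F [-1.5  0.4  0. ] j [-0.15  0.3  -0.29  1.97  0.03  0.82 -0.19] tilt [0.0337 0.0818]
```

```bash
python3 -m jog '[[-0.3,0,0.1,0,0.8],[0,0,0.3,0,0.8],[0,0,0.2,0,0.8],[0,0,0,0,0.8],[0,0,0,0,0.8],[0,0,0,0,0.8],[0,0,0,0,0.8],[0,0,0,0,0.8],[0,0,0,0,0.8],[0,0,0,0,0.8]]' >/dev/null
python3 -c "
from bench import r
from h import *
import cv2
go(r,loc(tray,0,.03),.0485,tray)
c=r.camera('scene');cv2.imwrite('pics/s7.png',cv2.resize(c['pixels'][130:280,250:450,::-1],None,fx=3,fy=3))"
```

```text
t 60.75 p [0.4938 0.1822 0.0477] d [-0.02 -0.23 -0.09] -0.003 w 0.0273 F [-0.7 -0.3  1.5] j [-0.14  0.3  -0.29  1.96  0.03  0.82 -0.19] tilt [0.0386 0.0836]
```

View pics/s7.png

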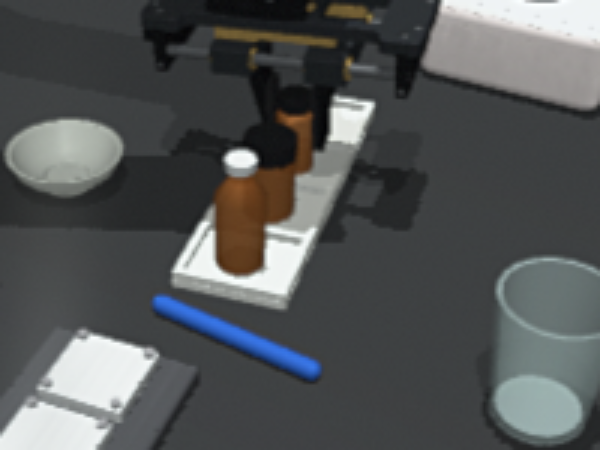

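The short vial is upright at (295,135) in the third compartment, with light floor contact. I'll nudge it 3 mm toward the middle, release and rise.

```bash
python3 -m jog '[[0,-0.3,0,0,0.8],[0,0,0,0,0.6],[0,0,0,0,0.5],[0,0,0,0,0.1],[0,0,0,0,0],[0,0,0,0,0],[0,0,-2,0,0],[0,0,-4,0,0],[0,0,-5,0,0],[0,0,-4,0,0]]' >/dev/null
python3 -c "
from bench import r
from h import *
go(r,CAP['tall'],.21,rack)"
```

```text
t 61.8 p [0.4808 0.1678 0.1952] d [-42.5   -3.48  -4.69] 0.055 w 0.0853 F [1.  0.3 0.4] j [-0.1   0.1  -0.3   1.86 -0.04  1.14 -0.13] tilt [0.0259 0.0805]
```

```bash
python3 -m jog '[[-3,-0.3,-1.5,0.05,0],[-4.8,-0.4,-0.4,0,0],[-4.8,-0.4,-0.4,0,0],[-4.8,-0.4,-0.4,0,0],[-4.8,-0.4,-0.4,0,0],[-4.8,-0.4,-0.4,0,0],[-4.8,-0.4,-0.4,0,0],[-4.8,-0.4,-0.4,0,0],[-4.3,-0.4,-0.3,0,0],[-1,0,0,0,0]]' >/dev/null
python3 -c "
from bench import r
from h import *
go(r,CAP['tall'],.082,rack)"
```

```text
t 62.8 p [ 0.5366 -0.2639  0.2177] d [-0.42  1.06 13.66] 0.011 w 0.0871 F [-0.3 -0.1  0.1] j [ 0.37  0.29  0.08  1.58 -0.12  1.28  0.69] tilt [0.0405 0.0816]
```

```bash
python3 -m jog '[[-0.3,0.6,2,0.01,0],[-0.2,0.5,3,0,0],[0,0,3.5,0,0],[0,0,2.5,0,0],[0,0,1.2,0,0],[0,0,0,0,0],[0,0,0,0,0],[0,0,0,0,0],[0,0,0,0,0],[0,0,0,0,0]]' >/dev/null
python3 -c "
from bench import r
from h import *
go(r,CAP['tall'],.082,rack)"
```

```text
t 63.8 p [ 0.5562 -0.2592  0.0968] d [ 0.4  -0.28  1.5 ] -0.003 w 0.0869 F [ 1.  -0.7  0. ] j [ 0.36  0.42  0.06  1.67 -0.13  1.05  0.68] tilt [0.0468 0.079 ]
```

```bash
python3 -m jog '[[0.2,-0.2,0.8,0,0],[0.2,-0.1,0.7,0,0],[0,0,0,0,0.3],[0,0,0,0,0.8],[0,0,0,0,0.8],[0,0,0,0,0.8],[0,0,0,0,0.8],[0,0,0,0,0.8],[0,0,0,0,0.8],[0,0,0,0,0.8]]' >/dev/null
python3 -c "
from bench import r
from h import *
go(r,CAP['tall'],.082,rack)
go(r,loc(tray,0,.09),.23,tray)"
```

```text
t 64.8 p [ 0.5534 -0.2547  0.0818] d [ 0.   -0.   -0.02] -0.003 w 0.031 F [-0.1 -0.5  0.3] j [ 0.36  0.43  0.06  1.69 -0.14  1.01  0.68] tilt [0.0485 0.0783]
t 64.8 p [ 0.5534 -0.2547  0.0818] d [ 50.85   2.93 -11.26] -0.06 w 0.031 F [-0.1 -0.5  0.3] j [ 0.36  0.43  0.06  1.69 -0.14  1.01  0.68] tilt [0.0485 0.0783]
```

```bash
python3 -m jog '[[0,0,0,0,0.8],[0,0,0,0,0.8],[0,0,0,0,0.8],[0,0,-1,0,0.8],[0,0,-3,0,0.8],[0,0,-4,0,0.8],[1,0,-3,-0.03,0.8],[3,0.2,-1,-0.03,0.8],[4,0.3,0,0,0.8],[4.8,0.3,0.3,0,0.8]]' >/dev/null
python3 -c "
from bench import r
from h import *
go(r,loc(tray,0,.09),.2,tray)"
python3 -m jog '[[4.8,0.3,0.4,0,0.8],[4.8,0.3,0.4,0,0.8],[4.8,0.4,0.4,0,0.8],[4.8,0.4,0.4,0,0.8],[4.8,0.4,0.4,0,0.8],[4.8,0.4,0.4,0,0.8],[4.5,0.4,0.4,0,0.8],[2.5,0.2,0.2,0,0.8],[1,0.1,0,0,0.8],[0,0,0,0,0.8]]' >/dev/null
python3 -c "
from bench import r
from h import *
go(r,loc(tray,0,.09),.075,tray)"
```

```text
t 65.8 p [ 0.5223 -0.1427  0.2152] d [38.01  4.73  4.14] -0.009 w 0.027 F [ 1.3  1.4 -0.3] j [ 0.24  0.15 -0.    1.75 -0.09  1.21  0.51] tilt [0.0494 0.0748]
t 66.8 p [0.4548 0.241  0.218 ] d [-1.51  0.95 14.35] -0.003 w 0.0271 F [ 0.1 -0.8 -1.3] j [-0.19  0.07 -0.37  1.84 -0.01  1.15 -0.31] tilt [0.0604 0.0749]
```

```bash
python3 -m jog '[[-0.3,0.5,2,0,0.8],[0,0.4,3.5,0,0.8],[0,0,4,0,0.8],[0,0,3,0,0.8],[0,0,0.8,0,0.8],[0,0,0,0,0.8],[0,0,0,0,0.8],[0,0,0,0,0.8],[0,0,0,0,0.8],[0,0,0,0,0.8]]' >/dev/null
python3 -c "
from bench import r
from h import *
go(r,loc(tray,-.003,.09),.0665,tray)"
```

```text
t 67.8 p [0.4824 0.2384 0.0906] d [ 0.11 -1.06  2.33] -0.018 w 0.0271 F [-0.7 -0.  -0.4] j [-0.21  0.25 -0.36  1.93  0.08  0.88 -0.36] tilt [0.0741 0.0719]
```

```bash
python3 -m jog '[[0.1,-0.6,0.8,-0.015,0.8],[0.1,-0.5,0.8,0,0.8],[0,0,0.6,0,0.8],[0,0,0,0,0.8],[0,0,0,0,0.8],[0,0,0,0,0.8],[0,0,0,0,0.8],[0,0,0,0,0.8],[0,0,0,0,0.8],[0,0,0,0,0.8]]' >/dev/null
python3 -c "
from bench import r
from h import *
import cv2
go(r,loc(tray,-.004,.09),.0665,tray)
c=r.camera('scene');cv2.imwrite('pics/s8.png',cv2.resize(c['pixels'][100:280,250:450,::-1],None,fx=3,fy=3))"
```

```text
t 68.8 p [0.4722 0.2399 0.0667] d [-0.15 -0.    0.01] -0.001 w 0.0271 F [-0.  -0.3 -0.6] j [-0.22  0.26 -0.36  1.97  0.1   0.82 -0.37] tilt [0.0752 0.0725]
```

View pics/s8.png

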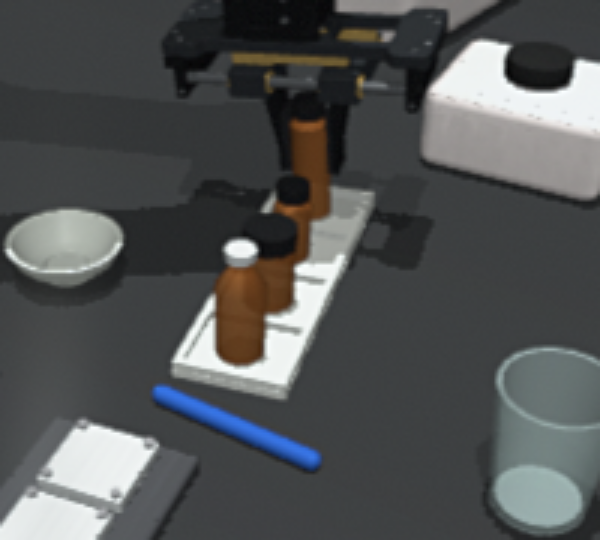

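The tall vial hangs in the left-end compartment, at (312,165), leaning about 4° with the pads. The other three stand upright. Now I lower it to contact.

```bash
python3 -m jog '[[-0.1,0,0.3,0,0.8],[0,0,0.2,0,0.8],[0,0,0,0,0.8],[0,0,0,0,0.8],[0,0,0,0,0.8],[0,0,0,0,0.8],[0,0,0,0,0.8],[0,0,0,0,0.8],[0,0,0,0,0.8],[0,0,0,0,0.8]]' >/dev/null
python3 -c "
from bench import r
from h import *
go(r,loc(tray,-.004,.09),.0665,tray)"
```

```text
t 69.85 p [0.4745 0.2407 0.0654] d [-0.16 -0.24 -0.14] -0.001 w 0.0276 F [-0.9  0.1  1.5] j [-0.22  0.27 -0.36  1.97  0.1   0.82 -0.37] tilt [0.079  0.0742]
```

```bash
python3 -m jog '[[0,0,0,0,0.67],[0,0,0,0,0.65],[0,0,0,0,0.63],[0,0,0,0,0.6],[0,0,0,0,0.55],[0,0,0,0,0.5],[0,0,0,0,0.4],[0,0,0,0,0.2],[0,0,0,0,0],[0,0,0,0,0]]' 
python3 -m jog '[[0,0,0,0,0],[0,0,0,0,0],[0,0,0,0,0],[0,0,-2,0,0],[0,0,-4,0,0],[0,0,-4,0,0],[0,0,-4,0,0],[0,0,-4,0,0],[0,0,-2,0,0],[0,0,0,0,0]]' >/dev/null
python3 -m jog '[[5,-2,0,0,0],[5,-2,0,0,0],[5,-2,0,0,0],[5,-2,0,0,0],[5,-2,0,0,0],[5,-2,0,0,0],[0,0,0,0,0],[0,0,0,0,0],[0,0,0,0,0],[0,0,0,0,0]]' >/dev/null
python3 -c "
from bench import r
from h import *
import cv2
go(r,loc(tray,-.004,.09),.0665,tray)
a=r.camera('scene')['pixels'][120:270,250:400,::-1];b=r.camera('top')['pixels'][150:275,165:315,::-1]
cv2.imwrite('pics/fin.png',np.hstack([cv2.resize(a,(400,400)),cv2.resize(b,(400,400*125//150),interpolation=cv2.INTER_CUBIC)[:400] if 0 else cv2.copyMakeBorder(cv2.resize(b,(400,333)),0,67,0,0,0)]))"
```

```text
time: 70.85
ee_pos: [0.4745, 0.2406, 0.0652]
eef_rot: [0.61, 0.79, 0.054, 0.009]
ft_force: [0.5, -0.4, -0.8]
width: 0.0677
t 72.85 p [0.2729 0.4704 0.2665] d [-28.4   11.86  19.74] -0.006 w 0.0872 F [ 0.6  0.6 -0. ] j [-0.52  0.12 -0.68  1.69  0.12  1.26 -0.97] tilt [0.0713 0.0686]
```

View pics/fin.png

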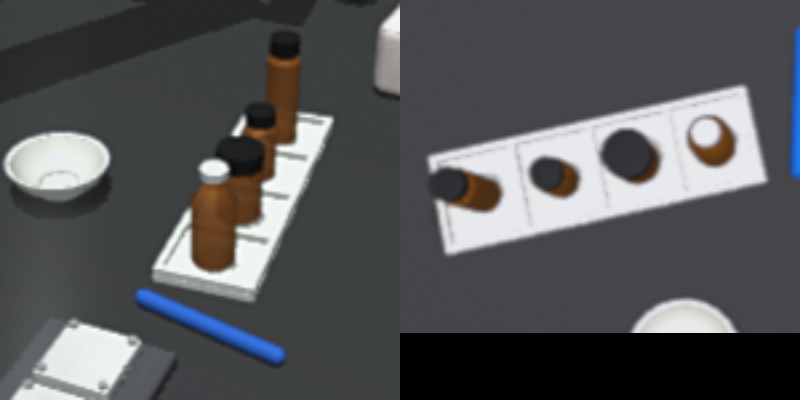

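```bash
python3 -c "
from bench import r
from h import *
c=r.camera('top')
for n,p,z,y in(('tall',(183.4,219),.101,.09),('short',(220.1,215.25),.066,.03),('jar',(251.25,208.1),.066,-.03),('flask',(279.4,199.5),.086,-.09)):
  q=ray(c,p,z)-tray[:2];k,s=np.cos(tray[2]),np.sin(tray[2]);print(n,((k*q[0]+s*q[1])*1e3).round(1),((-s*q[0]+k*q[1]-y)*1e3).round(1))
"
```

```text
tall -0.4 -3.1
short -3.3 -2.4
jar -3.0 -2.8
flask -1.9 0.2
```

All four are within about 4 mm of their compartment centres and the gripper is clear, so I'm handing in.

```bash
python3 -c "
from bench import r
print(r.close_job(), r.read_state()['time'])"
```

```text
the job is handed in; nothing more can be done
the job is handed in; nothing more can be done
```

All four vials are in the sampler tray in reverse order. From the robot's right to left, they are the flask, jar, short vial and tall vial. I handed in at about 73 s of the 102 s allowed.

**Last checks:** the final pictures show all four upright and released, with the gripper well clear. Seen from above, each cap is within about 5 mm of its compartment centre. I didn't touch the yellow and turquoise look-alikes or anything else on the bench.

**What did not go cleanly:**
- **Yaw error:** my first approach had the jaws 90° off. I corrected it before touching anything.
- **Tool tilt:** the tool's tilt drifted from row to row and reached about 12° between the second and third vials. I had let go of the short vial at its seat at about 4° of tilt, before lifting it. I then took most of the tilt out by pushing against the arm's inner reach limit; one outward correction overshot.
- **Joint limits:** during that recovery, joint 2 read −0.50 against its −0.50 limit, and joint 3 peaked at 1.33 against 1.34. Readings are rounded to 0.01 rad, so I can't rule out that joint 2 passed its range by less than that.
- **Tall vial:** the gripper was tilted about 4° along the jaws when it carried and set down the tall vial, so the vial leaned with the pads. It righted itself when released.

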